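# Index the brush-head turntable to the bare blank

### The arm

A 7-joint arm with a two-finger parallel gripper is mounted at the origin on the work surface. World frame = base frame: x ahead of the robot, y to its left, z up, the work surface at z = 0. Lengths are in m, angles in degrees, forces in N, time in s.
With the tool pointing down it reaches from about 0.375 to 0.925 m from the base axis. Payload 3.1 kg.
Tool frame: the origin (TCP) lies midway between the tips of the shut fingers; the grasp point (between the pads) lies 19 mm behind it; z points along the fingers, y is the line along which they close (so a half turn about z gives the same grasp; the last joint's range is limited). The gripper opens to 85 mm and grips with 20 to 120 N. Pads are 22 mm wide; open, the fingers measure 114 mm over their backs; the gripper's body (76 mm by 85 mm) begins 54 mm behind the grasp point. The pads swing forward as they close: fully open they stand 13 mm farther back than shut.
Start: joints at [-76.307, 21.939, 2.515, 91.553, -1.026, 66.532, -2.859], TCP at [0.215, 0.613, 0.231] pointing down, gripper open.
Joint ranges: [-149.38, 149.38], [-23.57, 123.04], [-84.95, 90], [0, 143.3], [-89.99, 269.99], [3.08, 112.72], [-163.45, 163.45]. Speed limits (degrees/s): [159.86, 159.86, 180, 180, 180, 180, 180].

### API

Orientations are given as [roll, pitch, yaw] about the fixed x, y, z axes, in that order (R = Rz(yaw) Ry(pitch) Rx(roll)).
In Python, from bench import * gives the robot as it stands.
- The arm moves only by the tool carry_out, never from a script. Its argument "targets" is a list of rows, each a list of 2 entries, a list of its own where there are three numbers: the shift along the world's x, y, z in m, then the turn about the world's z in rad. A call has 1 to 8 rows; each row is the pose to reach, as a shift and turn from the pose commanded when the call began; what a row does not reach only later rows make up. A row lasts 1/8 s, in which the tool goes at most 62.5 mm and 10.7 degrees, less where a joint would pass 70% of its speed; a pose out of reach is approached as far as the arm can. A call with a gripper value outside its range is refused whole. "fingers" is the closure, from -1 (fully open) to 1 (shut), set as the call begins (left out, the last holds). The fingers move at their own pace and stop on an object; the grip force is fixed at half the most. Time passes only in rows, so rows that repeat a pose let the fingers close. It gives the time, the measured TCP pose, the force, the opening and the grip force at its end, in the units of the state.
- state(): the state, without advancing time (a new reading comes with each control period).
- camera(name): name is "scene" or "top" or "wrist"; returns a dict with "frame" (480x640x3 uint8, red, green, blue), "range_z" (480x640 float32, m along the optical axis (not along the pixel's ray), 0 where there is no reading), "fx", "fy", "cx", "cy" (pixels), "distortion" ([k1, k2, p1, p2, k3] as OpenCV has them; the pictures are not rectified), "extrinsics" (4x4, takes a point from world to camera coordinates). Camera axes: x right, y down, z forward; pixel columns grow to the right and rows downward; lengths in m; the calibration is good to about 2 mm. A picture is of the moment at which its call begins.
- close_job(): hands the job in; it is judged then, once.
The state is a dict: "clock": time; "joints": joint angles; "qd": joint speeds; "joint_efforts": joint torques, N m; "tcp_pos": TCP position; "tcp_rot": TCP orientation; "ft_force": force on the tool from outside, world axes, zero at the start; "wrist_torque": the same for the moment, N m; "gripper_width": finger opening in m; "gripper_force": force on a finger pad.
Only numpy, scipy, OpenCV 4.12 (cv2) and the standard library are available. Lean on these libraries where they do the work, as an engineer would, in place of code of your own. Each camera call takes 0.05 s, during which the arm holds its last target. There are 200 camera calls.

### The job

The turntable on the brush maker's bench holds three round wooden brush heads, and a finished dark one stands at the fixed red pointer. Turn the table by its orange handle post, one stop in whichever direction is right, so that the bare pale-wood head comes to the red pointer and the table is left resting in that detent. Keep the pale head standing in its nest.

Things in the scene. Friction and masses are not known exactly. Their poses are not given: they have to be found in the camera images.
- turntable (a joint): Angle of the level aluminium disc (270 mm across, top 60 mm above bench), rad, anticlockwise from above positive, 0 at start. Six black nest rings (62 mm across, 9 mm high) sit 60 degrees apart on a 90 mm radius. A spring detent every 60 degrees pulls it into the nearest stop when let go; it starts in one. Leaving a stop takes about 5 N at the handle. Turns both ways.
- knob (a point): On the axis of the upright orange handle post, 15 mm below its top (125 mm above the bench). Round plastic rod, 18 mm diameter, near the disc's rim, 118 mm from the turning axis, top 80 mm above the disc; turns with the disc. All else on the bench nearby is under 105 mm tall. Site's y axis points outward from the turning axis, z up.
- work_spot (a point): Fixed point at the red pointer, on the disc's top surface (60 mm above bench), 90 mm from the turning axis: centre of whichever nest stands at the pointer. Does not turn. The pointer is a 14 mm wide red bar on a green bracket just outside the rim, its tip 136 mm from the turning axis and aimed at it.
- blank: The bare pale-wood brush head: round, 50 mm diameter, 40 mm high, 34 mm wide at the top, loose in its nest with 2 mm play. Origin at the centre of its underside, z up. It stands one stop to either side of the pointer. The other two heads have the same shape but are dark with copper bands: one at the pointer, one a stop to its other side.
There are look-alikes about, which are no part of the job. Leave any purple look-alike of the blank alone.

How it is judged (in metres and radians):
At the end, for the whole second after the job is handed in: The pale head stands upright (within 10 degrees) in its nest at the red pointer, its centre within 12 mm of the work spot; the turntable is one stop (60 degrees) either way from its start, within 0.1 rad, and both are at rest (horizontal distance between blank and work_spot below 0.012 m and angle between blank's own z axis and vertical below 0.17 rad and (value of joint turntable between 0.9472 and 1.1472 rad or value of joint turntable between -1.1472 and -0.9472 rad) and velocity of joint turntable between -0.1 and 0.1 rad/s and linear speed of blank below 0.02 m/s); the robot touches nothing.
It fails at once if the pale head is lifted out of its nest (more than 15 mm) or tipped by more than 20 degrees (height (world z) of blank above 0.075 m or height (world z) of blank below 0.045 m or angle between blank's own z axis and vertical above 0.35 rad).
It also fails if it takes over 38 s, if anything falls off the work surface, if the arm or the gripper's body presses on something with over 40 N, if the wrist force passes 120 N, or if a joint passes its speed limit or range.

## Working session

There is one attempt and no reset: what is moved stays moved. The work goes in short steps, Python scripts to look and compute and a tool call to move; the robot and the scene stay as the last step left them, time stands still between calls to the robot, and variables do not carry over. Pictures are saved under pics/ and viewed, at most 10 in all, crops included, and the job is handed in when it is done.

Besides the shell and the picture viewer there is one more tool, called after "Request:" as a command line: name --argument value ..., lists and objects as JSON in quotes. carry_out: Moves the arm, as the interface text tells. Its arguments: {"type":"object","properties":{"targets":{"type":"array"},"fingers":{"type":"number"}},"required":["targets"]}

```bash
mkdir -p pics; cat > h.py <<'E'
from bench import *
import numpy as np, cv2
def cloud(c):
    h,w=c["range_z"].shape
    uv=np.stack(np.meshgrid(np.arange(w),np.arange(h)),-1).reshape(-1,1,2).astype(np.float64)
    K=np.array([[c["fx"],0,c["cx"]],[0,c["fy"],c["cy"]],[0,0,1]])
    n=cv2.undistortPoints(uv,K,np.array(c["distortion"],float)).reshape(h,w,2)
    z=c["range_z"][...,None]; P=np.concatenate([n*z,z],-1)
    E=np.array(c["extrinsics"]); W=(P-E[:3,3])@E[:3,:3]
    W[c["range_z"]==0]=np.nan
    return W
E
python3 - <<'E'
from h import *
for n in ["top","scene"]:
    c=camera(n); cv2.imwrite(f"pics/{n}0.png",c["frame"][...,::-1]); np.savez(n+"0.npz",f=c["frame"],W=cloud(c))
print(state())
E
```

```text
{'clock': 0.1, 'joints': array([-76.30808985,  21.98973337,   2.51307716,  91.64120415,
        -1.02700538,  66.53392313,  -2.85682228]), 'qd': array([ 0.03449704, -0.09317417, -0.00094493, -0.23754598,  0.11303293,
       -0.02834414,  0.12176257]), 'joint_efforts': array([ 2.72446036e-03, -4.34729970e+01,  1.02934118e+00, -2.50452358e+01,
        1.08516240e-02,  5.45263320e-03,  5.62575352e-06]), 'tcp_pos': array([0.21450496, 0.61265305, 0.22997631]), 'tcp_rot': array([-1.79857812e+02,  6.79254550e-03,  1.60709478e+02]), 'ft_force': array([ 0.12014748,  0.81574973, -0.56316535]), 'wrist_torque': array([-0.04577664, -0.04063643, -0.01770112]), 'gripper_force': 0.0, 'gripper_width': 0.08538285451982064}
```

View pics/top0.png

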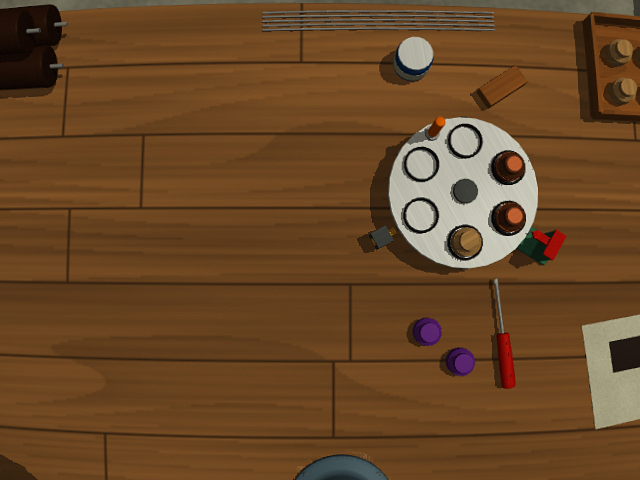

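View pics/scene0.png

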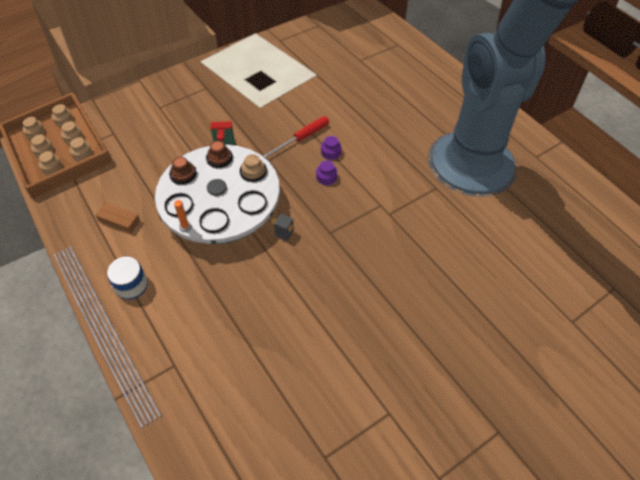

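The top view shows the disc centred near (464,192), the orange post at (437,127), the pale head at (465,242), the dark head at the pointer at (508,217) and the pointer tip near (533,237). In the image the pale head has to go anticlockwise, so the turn is +60°.

```bash
python3 - <<'E'
from h import *
from scipy.optimize import least_squares
d=np.load("top0.npz"); W=d["W"]; f=d["f"]; hsv=cv2.cvtColor(f,cv2.COLOR_RGB2HSV).astype(int)
v,u=np.mgrid[:480,:640]; near=np.hypot(u-464,v-192)<110
disc=near&(abs(W[...,2]-.06)<.006)&(hsv[...,1]<60)&(hsv[...,2]>100)
P=W[disc]; hull=cv2.convexHull(P[:,:2].astype(np.float32))[:,0]
r=least_squares(lambda p:np.hypot(*(hull-p[:2]).T)-p[2],[*P[:,:2].mean(0),.135],loss='soft_l1',f_scale=.002).x
print("disc",r,np.median(P[:,2])); C=r[:2]
hub=near&(np.hypot(u-465,v-191)<9); print("hub",np.nanmean(W[hub],0))
def rep(n,m):
    Q=W[m]; Q=Q[np.isfinite(Q).all(1)]; c=np.median(Q,0); e=c[:2]-C
    print(n,len(Q),c,Q[:,2].min(),Q[:,2].max(),"r",np.hypot(*e),"ang",np.degrees(np.arctan2(e[1],e[0])))
post=(np.hypot(u-437,v-127)<16)&(hsv[...,0]<14)&(hsv[...,1]>170)&(hsv[...,2]>120)
rep("post",post&(W[...,2]>.07)); rep("posttop",post&(W[...,2]>.132))
for n,(a,b) in dict(pale=(466,241),dk1=(511,217),dk2=(511,165)).items(): rep(n,(np.hypot(u-a,v-b)<16)&(W[...,2]>.093)&(W[...,2]<.11))
red=(np.hypot(u-545,v-242)<25)&((hsv[...,0]<6)|(hsv[...,0]>174))&(hsv[...,1]>170)&(hsv[...,2]>100); rep("red",red)
tall=(np.hypot(u-464,v-192)<190)&(W[...,2]>.11); rep("tall",tall)
E
```

```text
disc [ 0.56914145 -0.2156956   0.1341814 ] 0.058751642110891816
hub [ 0.5678765  -0.21430163  0.06875254]
post 65 [ 0.67207163 -0.15864705  0.13795189] 0.13374592296704516 0.14200510986599926 r 0.11768244361766217 ang 28.99719884557404
posttop 65 [ 0.67207163 -0.15864705  0.13795189] 0.13374592296704516 0.14200510986599926 r 0.11768244361766217 ang 28.99719884557404
pale 313 [ 0.47843998 -0.21229325  0.09876088] 0.09327395411657428 0.1030869527127577 r 0.09076526813699182 ang 177.85175719749986
dk1 299 [ 0.52149458 -0.29034162  0.09909796] 0.093157303896589 0.10446077795893073 r 0.08855649669684393 ang -122.55026005756058
dk2 289 [ 0.61217554 -0.29424891  0.09924797] 0.09335830325893521 0.10684067226116498 r 0.0895687247485086 ang -61.28462219757733
red 471 [ 0.48062327 -0.36588258  0.07657211] -0.002452472296098448 0.08308239345829996 r 0.17433186828422875 ang -120.51452458270414
tall 124 [ 0.66980158 -0.15743452  0.13616594] 0.11013152851363223 0.14200510986599926 r 0.11630483136745443 ang 30.061829816589693
```

Request:
carry_out --targets '[[[0.028,-0.048,0.01],-0.143],[[0.057,-0.096,0.02],-0.286],[[0.086,-0.144,0.03],-0.429],[[0.114,-0.192,0.03],-0.572],[[0.142,-0.24,0.03],-0.715],[[0.171,-0.288,0.03],-0.858],[[0.2,-0.337,0.03],-1.0],[[0.228,-0.385,0.03],-1.144]]' --fingers 0.05

```text
clock: 1.1
tcp_pos: [0.4432, 0.2265, 0.261]
tcp_rot: [-180.0, -0.0, 94.9]
ft_force: [1.1, 0.4, 0.4]
gripper_width: 0.0405
gripper_force: 0.0
```

Request:
carry_out --targets '[[[0.028,-0.048,0],-0.143],[[0.057,-0.096,0],-0.286],[[0.086,-0.144,0],-0.429],[[0.114,-0.192,0],-0.572],[[0.142,-0.24,0],-0.715],[[0.171,-0.288,0],-0.858],[[0.21,-0.345,0],-1.02],[[0.228,-0.385,0],-1.146]]'

```text
clock: 2.1
tcp_pos: [0.6718, -0.1579, 0.2603]
tcp_rot: [-180.0, 0.1, 29.3]
ft_force: [-0.1, 1.1, 1.2]
gripper_width: 0.0405
gripper_force: 0.0
```

Request:
carry_out --targets '[[[0,0,0],0],[[0,0,0],0],[[0,0,0],0]]'

```text
clock: 2.48
tcp_pos: [0.6708, -0.1539, 0.2609]
tcp_rot: [-179.9, -0.0, 29.7]
ft_force: [-0.2, 0.5, -0.3]
gripper_width: 0.0403
gripper_force: 0.0
```

```bash
python3 - <<'E'
from h import *
s=state(); print(s["clock"],s["tcp_pos"],s["tcp_rot"],s["gripper_width"],s["joints"].round(1))
c=camera("wrist"); f=c["frame"]; cv2.imwrite("pics/w1.png",f[...,::-1]); W=cloud(c)
hsv=cv2.cvtColor(f,cv2.COLOR_RGB2HSV).astype(int)
m=(hsv[...,0]<14)&(hsv[...,1]>170)&(hsv[...,2]>120)&(W[...,2]>.134)&(W[...,2]<.145)
P=W[m]; print(len(P),P.mean(0),P.min(0),P.max(0))
E
```

```text
2.475 [ 0.67077325 -0.1539497   0.26091731] [-1.79885701e+02 -3.18786455e-02  2.96858868e+01] 0.04025829002026782 [-21.7  30.5  44.8  85.4 -22.   73.3 -34.7]
116 [ 0.67671596 -0.15529656  0.13776538] [ 0.6667727  -0.16580816  0.13408525] [ 0.68323919 -0.14885874  0.140193  ]
```

View pics/w1.png

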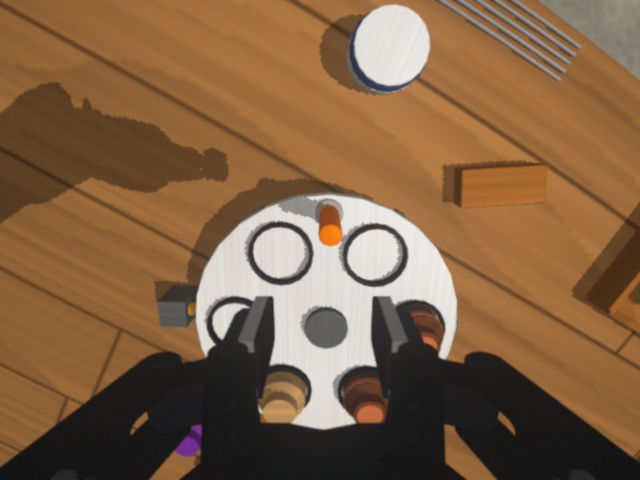

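The wrist view shows the post top at (331,233), centred left to right between the open fingers, and the heads undisturbed. I'll lower the fingers over the post.

Request:
carry_out --targets '[[[0.002,-0.003,-0.03],0],[[0.002,-0.003,-0.06],0],[[0.002,-0.003,-0.09],0],[[0.002,-0.003,-0.11],0],[[0.002,-0.003,-0.13],0],[[0.002,-0.003,-0.145],0],[[0.002,-0.003,-0.151],0],[[0.002,-0.003,-0.151],0]]'

```text
clock: 3.52
tcp_pos: [0.6728, -0.1597, 0.1102]
tcp_rot: [180.0, 0.0, 29.5]
ft_force: [0.8, 0.6, -0.8]
gripper_width: 0.0407
gripper_force: 0.0
```

Request:
carry_out --targets '[[[0,0,0],0],[[0,0,0],0],[[0,0,0],0],[[0,0,0],0]]' --fingers 0.3

```text
clock: 4.03
tcp_pos: [0.6729, -0.1595, 0.1105]
tcp_rot: [180.0, -0.0, 29.5]
ft_force: [-0.4, -0.0, -0.3]
gripper_width: 0.0301
gripper_force: 0.0
```

```bash
python3 - <<'E'
from h import *
c=camera("wrist"); cv2.imwrite("pics/w2.png",c["frame"][...,::-1])
# arc shifts from current pose, 4 deg per row
C=np.array([.5685,-.215]); a0=29.5
p=lambda a:C+.118*np.array([np.cos(np.radians(a)),np.sin(np.radians(a))])
for k in range(1,18): print(k*4,(p(a0+4*k)-p(a0)).round(4),round(np.radians(4*k),3))
E
```

```text
4 [-0.0043  0.007 ] 0.07
8 [-0.0091  0.0137] 0.14
12 [-0.0143  0.0201] 0.209
16 [-0.02    0.0261] 0.279
20 [-0.0261  0.0316] 0.349
24 [-0.0325  0.0367] 0.419
28 [-0.0393  0.0414] 0.489
32 [-0.0464  0.0456] 0.559
36 [-0.0538  0.0493] 0.628
40 [-0.0614  0.0524] 0.698
44 [-0.0692  0.055 ] 0.768
48 [-0.0772  0.0571] 0.838
52 [-0.0853  0.0586] 0.908
56 [-0.0934  0.0595] 0.977
60 [-0.1017  0.0599] 1.047
64 [-0.1099  0.0597] 1.117
68 [-0.1181  0.0589] 1.187
```

View pics/w2.png

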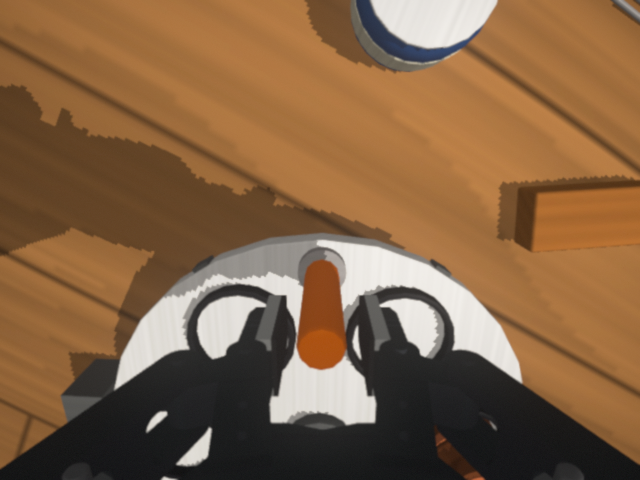

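The post, at (321,330), stands between the pads with a gap on both sides. I'll sweep it along the arc.

Request:
carry_out --targets '[[[-0.0043,0.007],0.07]]'

```text
validation failed for argument at $.ta...
```

Request:
carry_out --targets '[[[-0.0043,0.007,0],0.07],[[-0.0091,0.0137,0],0.14],[[-0.0143,0.0201,0],0.209],[[-0.02,0.0261,0],0.279],[[-0.0261,0.0316,0],0.349],[[-0.0325,0.0367,0],0.419],[[-0.0393,0.0414,0],0.489],[[-0.0464,0.0456,0],0.559]]'

```text
clock: 5.08
tcp_pos: [0.6284, -0.1147, 0.1106]
tcp_rot: [179.7, -0.0, 61.6]
ft_force: [3.8, -0.8, -2.2]
gripper_width: 0.0299
gripper_force: 1.8
```

The first, malformed call was refused without effect. I'll sweep on to 60°.

Request:
carry_out --targets '[[[-0.007,0.004,0],0.07],[[-0.015,0.007,0],0.14],[[-0.023,0.0095,0],0.21],[[-0.031,0.0115,0],0.28],[[-0.039,0.013,0],0.35],[[-0.047,0.014,0],0.42],[[-0.055,0.0143,0],0.488],[[-0.055,0.0143,0],0.488]]'

```text
clock: 6.08
tcp_pos: [0.5708, -0.0999, 0.1103]
tcp_rot: [-180.0, -0.0, 89.4]
ft_force: [0.8, 0.1, 0.4]
gripper_width: 0.0299
gripper_force: 0.0
```

Request:
carry_out --targets '[[[0,0,0],0],[[0,0,0],0],[[0,0,0],0],[[0,0,0],0]]' --fingers 0.05

```text
clock: 6.58
tcp_pos: [0.5715, -0.0996, 0.1102]
tcp_rot: [-180.0, 0.0, 89.5]
ft_force: [0.1, -0.2, 0.2]
gripper_width: 0.0405
gripper_force: 0.0
```

```bash
python3 - <<'E'
from h import *
c=camera("wrist"); cv2.imwrite("pics/w3.png",c["frame"][...,::-1])
E
```

```text
(no output)
```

View pics/w3.png

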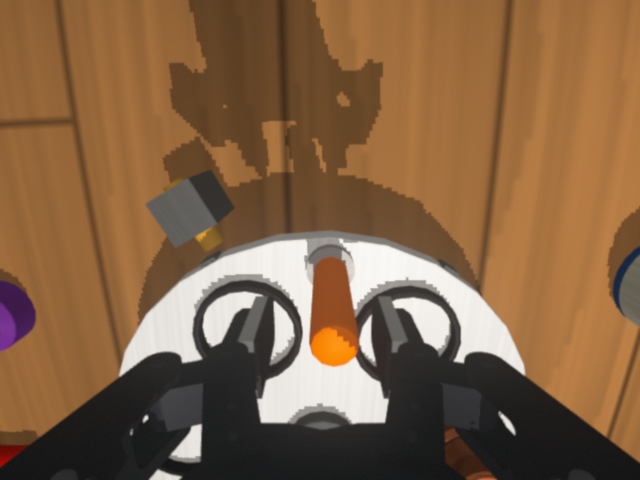

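The post, at (333,330), stands free in the gap and the disc has settled. Next I'll lift, back away and check.

Request:
carry_out --targets '[[[0,0,0.02],0],[[0,0,0.05],0],[[0,0,0.09],0],[[0,0,0.14],0],[[-0.02,0.05,0.15],0],[[-0.04,0.1,0.15],0],[[-0.06,0.15,0.15],0],[[-0.08,0.2,0.15],0]]'

```text
clock: 7.62
tcp_pos: [0.4911, 0.1016, 0.2621]
tcp_rot: [179.8, -0.1, 89.4]
ft_force: [0.1, -0.7, 1.4]
gripper_width: 0.0405
gripper_force: 0.0
```

Request:
carry_out --targets '[[[-0.02,0.05,0],0],[[-0.03,0.1,0],0],[[-0.04,0.14,0],0],[[-0.05,0.18,0],0],[[-0.05,0.2,0],0],[[-0.05,0.2,0],0],[[-0.05,0.2,0],0],[[-0.05,0.2,0],0]]'

```text
clock: 8.62
tcp_pos: [0.4423, 0.2981, 0.2603]
tcp_rot: [180.0, 0.0, 89.3]
ft_force: [-0.3, 0.1, -0.1]
gripper_width: 0.0404
gripper_force: 0.0
```

```bash
python3 - <<'E'
from h import *
c=camera("top"); f=c["frame"]; W=cloud(c); hsv=cv2.cvtColor(f,cv2.COLOR_RGB2HSV).astype(int)
cv2.imwrite("pics/t2.png",f[...,::-1]); print(state()["tcp_pos"])
C=np.array([.5685,-.215]); D=W[...,:2]-C
def rep(n,m):
    c=np.median(W[m],0); e=c[:2]-C; print(n,m.sum(),c,np.hypot(*e),np.degrees(np.arctan2(e[1],e[0])))
R=np.hypot(D[...,0],D[...,1])
rep("post",(R<.15)&(W[...,2]>.132)&(W[...,2]<.15))
rep("pointer head",(np.hypot(*(np.moveaxis(W[...,:2],2,0)-np.array([.5215,-.2915])[:,None,None]))<.03)&(W[...,2]>.093)&(W[...,2]<.11))
E
```

```text
[0.44219475 0.29843554 0.2603092 ]
post 100 [ 0.57463171 -0.09774749  0.13803127] 0.11741273287633672 87.00645122580691
pointer head 298 [ 0.51970283 -0.29000224  0.09820745] 0.08947904740582516 -123.04841055613801
```

View pics/t2.png

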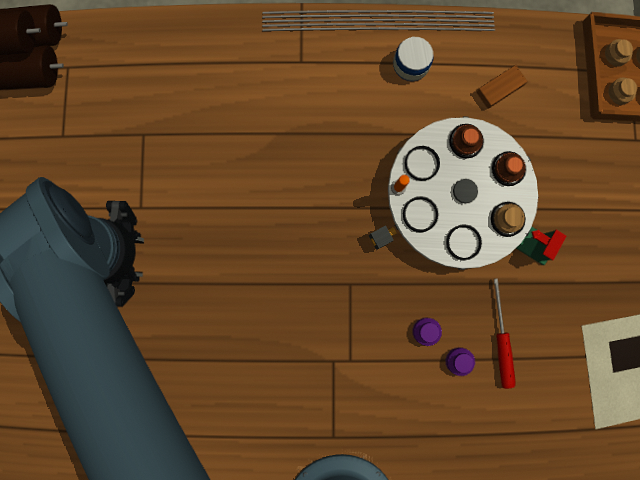

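The pale head, at (508,218), now stands at the pointer. The nests line up with where they were at the start, so the disc is in its detent, and the arm is clear.

```bash
python3 -c "
from bench import *
print(close_job())"
```

```text
the job is handed in; nothing more can be done
None
```

I turned the table one stop anticlockwise (+60°); the last picture showed the pale head in its nest at the red pointer, the disc in its detent and the arm clear, and I handed the job in (no verdict came back).

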